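Change the sample cups in the hold-down rack

TASK

Change over the tasting samples: pull the rack's black slide knob fully out so that the hold-down bar clears the ledge, then stand every used open cup from the rack upright in the shallow blue return tray, and stand every fresh lidded jar from the flat blue board upright on the rack's narrow ledge, centred front to back. With the changeover complete, push the knob fully home so that the bar lies over the jars again, and leave the other things on the table where they are.

Things in the scene. Friction and masses are not known exactly. Their poses are not given: they have to be found in the camera images.
- rack: Fixed sample rack. Origin on the table under the middle of its ledge; x points away from the knob side, y along the ledge, z up. Aluminium ledge 300 mm long (y), 40 mm deep (x), top 60 mm above the table, on three posts. A grey slide housing 26 x 50 mm, 163 mm high, stands 101 mm in front of the ledge (-x); a round steel weight on its +y side tips over with the slide.
- ledge (a point): Middle of the ledge's upper face, axes as the rack's. It is 60 mm above the table. There is room for three jars or cups side by side along y, at about -100, 0 and +100 mm.
- stop (a joint): Slide of the knob and hold-down bar, in m: 0 = home (bar over the middle of the ledge), 0.065 = fully out towards the rack's -x. A detent holds it at both ends and must be overcome with about 7 N; past mid travel it falls towards the nearer end.
- knob (a point): Middle of the grip of the black knob, 149 mm above the table, moving with the slide; axes as the rack's. The grip is a round waist, diameter 24 mm, 30 mm long along x, between flanges of 36 mm (free, -x end) and 32 mm. Free to be pinched across y from above.
- bar (a point): Centre of the hold-down bar, 149 mm above the table, moving with the slide: 26 mm (x) by 280 mm (y) by 10 mm, its underside 84 mm above the ledge. An arm 14 mm wide runs from it to the knob on the -x side.
- return_tray: Loose shallow blue open tray, 270 (x) x 130 (y) x 25 mm high, walls 4 mm, floor 4 mm thick; empty at the start. Origin at the centre of its underside.
- supply_board: Loose flat blue board, 270 (x) x 150 (y) x 6 mm, without a rim, on which the fresh jars stand at the start. Origin at the centre of its underside.
- used1: Used sample cup: open, empty, straight-sided white cup, diameter 54 mm, 80 mm high, wall 3 mm, 60 g. Stands on the rack's ledge under the bar at the start. Origin at the centre of its underside, z up. May be absent (None).
- used2: Used sample cup: open, empty, straight-sided white cup, diameter 54 mm, 80 mm high, wall 3 mm, 60 g. Stands on the rack's ledge under the bar at the start. Origin at the centre of its underside, z up. May be absent (None).
- used3: Used sample cup: open, empty, straight-sided white cup, diameter 54 mm, 80 mm high, wall 3 mm, 60 g. Stands on the rack's ledge under the bar at the start. Origin at the centre of its underside, z up. May be absent (None).
- fresh1: Fresh sample jar: closed white jar with a grey lid, diameter 54 mm, 80 mm high, about 140 g. Stands on the supply board at the start. Origin at the centre of its underside, z up. May be absent (None).
- fresh2: Fresh sample jar: closed white jar with a grey lid, diameter 54 mm, 80 mm high, about 140 g. Stands on the supply board at the start. Origin at the centre of its underside, z up. May be absent (None).
- fresh3: Fresh sample jar: closed white jar with a grey lid, diameter 54 mm, 80 mm high, about 140 g. Stands on the supply board at the start. Origin at the centre of its underside, z up. May be absent (None).
- water_bottle: Bystander: water bottle, diameter 60 mm, 190 mm high. Origin at its underside. Leave it alone.
- tumbler: Bystander: glass tumbler, diameter 72 mm, 100 mm high. Origin at its underside. Leave it alone.
- timer: Bystander: flat grey timer, 60 x 65 x 22 mm. Origin at its underside. Leave it alone.
- tape_roll: Bystander: roll of paper tape lying flat, diameter 64 mm, 24 mm high. Origin at its underside. Leave it alone.
- spoon: Bystander: long-handled steel spoon lying on the table. Origin at its underside. Leave it alone.
Things that resemble listed ones, but are neither listed nor needed, are in the scene too. Leave any red or yellow look-alike of the used1 alone.

How it is judged:
By the outcome, as a careful person would: the job done as asked, in the order asked, and still so for the second after the job is handed in, with the robot touching nothing.
Of used1, used2, used3 only 2 to 3 are there at a start; the rules pass over those that are not, and their reading is None.
Of fresh1, fresh2, fresh3 only 2 to 3 are there at a start; the rules pass over those that are not, and their reading is None.
At some moment in a run one of return_tray, supply_board may be knocked a few centimetres aside while the robot is not near it.
It also fails if it takes over 210 s, if anything falls off the work surface, if the arm or the gripper's body presses on something with over 40 N, if the wrist force passes 120 N, or if a joint passes its speed limit or range.

ROBOT

A 6-joint arm with a two-finger parallel gripper is mounted at the origin on the work surface. World frame = base frame: x ahead of the robot, y to its left, z up, the work surface at z = 0. Lengths are in m, angles in rad, forces in N, time in s.
With the tool pointing down it reaches from about 0.3 to 0.75 m from the base axis. Payload 8.5 kg.
Tool frame: the origin (TCP) lies at the centre of the arm's flange, where the gripper is bolted on; the fingertips stand 173 mm ahead of it and the grasp point (between the pads) lies 155 mm ahead of it; z points along the fingers, y is the line along which they close (so a half turn about z gives the same grasp; the last joint's range is limited). The gripper opens to 85 mm and grips with 20 to 120 N. Pads are 22 mm wide; open, the fingers measure 114 mm over their backs; the gripper's body (76 mm by 85 mm) begins 54 mm behind the grasp point. The pads swing forward as they close: fully open they stand 13 mm farther back than shut.
Start: joints at [-1.353, 0.381, 1.297, -0, 1.464, -0.215], TCP at [0.231, -0.499, 0.405] pointing down, gripper open.
Joint ranges: [-3.11, 3.11], [-0.89, 2.33], [0.22, 2.48], [-1.42, 4.56], [0.17, 2.85], [-2.88, 2.88]. Speed limits (rad/s): [2.39, 2.39, 3.14, 3.14, 3.14, 3.14].

INTERFACE

Orientations are given as a 3x3 rotation matrix whose columns are the frame's x, y, z axes.
In Python, from workcell import env gives the robot as it stands.
- The arm moves only by the shell command python3 -m pendant 'ROWS' [OPENING] [FORCE]. ROWS is JSON, a list of rows, each an object with "slide": the shift along the world's x, y, z in units of 0.05 m (1.0 is 0.05 m), a list of three; "twist": the turn, a rotation vector about the world's x, y, z in units of 90 degrees (1.0 is 90 degrees), a list of three. In form: [{"slide": [dx, dy, dz], "twist": [wx, wy, wz]}, ...]. A call has 1 to 20 rows; each row shifts and turns the commanded pose from where the row before left it; what a row does not reach is not made up. A row lasts 1/10 s, in which the tool goes at most 50 mm and 8.59 degrees, less where a joint would pass 70% of its speed; a pose out of reach is approached as far as the arm can. A call with a number of a shift or a turn outside -1 to 1 is refused whole. A call with a gripper value outside its range is refused whole. OPENING is the opening, from 0 (shut) to 1 (fully open), set as the call begins (- or left out, the last holds). The fingers move at their own pace and stop on an object; FORCE is the grip in N (left out, the last holds). Time passes only in rows, so rows that do not move let the fingers close. It gives the time, the measured TCP pose, the force, the opening and the grip force at its end, in the units of the state.
- env.observe(): the state, without advancing time (a new reading comes with each control period).
- env.capture(name): name is "scene" or "top" or "wrist"; returns the picture (384x512x3 uint8, red, green, blue); there is no depth.
- env.camera_info(name): a dict with "K" (3x3 intrinsics, pixels), "k1" (the pictures are not rectified: a ray, as slopes to the right and down, at radius r is drawn at 1 + k1 r^2 times it, then the intrinsics apply), "cam_to_world" (4x4, takes a point from camera to world coordinates); the wrist camera has in their place "tool_from_camera" (4x4, takes a point from camera to tool coordinates, whose origin is the TCP and whose axes are the flange's). Camera axes: x right, y up, looking along -z (the intrinsics and any distortion apply to the point x, -y, -z); pixel columns grow to the right and rows downward; lengths in m; the calibration is good to about 2 mm. A picture is of the moment at which its call begins: read the wrist's pose just before it. camera_info takes no time and is no camera call.
- env.hand_in(): hands the job in; it is judged then, once.
The state is a dict: "t": time; "joint_positions": joint angles; "qd": joint speeds; "joint_efforts": joint torques, N m; "tcp_pos": TCP position; "ee_rot": TCP orientation; "contact_force": force on the tool from outside, world axes, zero at the start; "wrist_torque": the same for the moment, N m; "opening": finger opening in m; "gripper_force": force on a finger pad.
Only numpy, scipy, OpenCV 4.12 (cv2) and the standard library are available. Lean on these libraries where they do the work, as an engineer would, in place of code of your own. Each camera call takes 0.05 s, during which the arm holds its last target. There are 200 camera calls.

## Working session

There is one attempt and no reset: what is moved stays moved. The work goes in short steps, Python scripts to look and compute and a shell command to move; the robot and the scene stay as the last step left them, time stands still between calls to the robot, and variables do not carry over. Pictures are saved under pics/ and viewed, at most 14 in all, crops included, and the job is handed in when it is done.

```bash
mkdir -p pics; ls
cat > h.py <<'E'
import numpy as np, cv2
from workcell import env
def snap(n,f):
    im=env.capture(n); cv2.imwrite('pics/'+f+'.png',im[:,:,::-1]); return im
def cam(n):
    i=env.camera_info(n)
    if 'cam_to_world' in i: T=np.array(i['cam_to_world'])
    else:
        s=env.observe(); W=np.eye(4); W[:3,:3]=s['ee_rot']; W[:3,3]=s['tcp_pos']; T=W@np.array(i['tool_from_camera'])
    return np.array(i['K']),i['k1'],T
def ray(c,u,v):
    K,k,T=c
    d=np.array([(u-K[0,2])/K[0,0],(v-K[1,2])/K[1,1]]); p=d.copy()
    for _ in range(20): p=d/(1+k*(p@p))
    w=T[:3,:3]@np.array([p[0],-p[1],-1]); return T[:3,3],w
def at(c,u,v,z):
    o,w=ray(c,u,v); return (o+w*(z-o[2])/w[2])[:3]
def proj(c,P):
    K,k,T=c; q=T[:3,:3].T@(np.array(P)-T[:3,3]); p=np.array([q[0],-q[1]])/-q[2]; p=p*(1+k*(p@p))
    return K[:2,:2]@p+K[:2,2]
E
python3 - <<'E'
from h import *
for n in ('top','scene'):
    snap(n,n+'0'); c=cam(n); print(n,c[0][0,0],c[1],c[2].round(3).tolist())
print(env.observe())
E
```

```text
pics
top 377.96158227633646 0.021252088727994434 [[-0.016, 0.995, -0.103, 0.467], [-1.0, -0.018, -0.018, -0.015], [-0.019, 0.103, 0.994, 1.077], [0.0, 0.0, 0.0, 1.0]]
scene 440.4860044640858 -0.14311747680493758 [[0.485, -0.527, 0.698, 1.37], [0.874, 0.298, -0.382, -0.463], [-0.007, 0.796, 0.606, 0.831], [0.0, 0.0, 0.0, 1.0]]
{'t': 0.1, 'joint_positions': array([-1.35328551e+00,  3.81095863e-01,  1.29816415e+00, -1.71496501e-05,
        1.46362083e+00, -2.15309079e-01]), 'qd': array([-0.00014455, -0.00042119, -0.00182753, -0.00039337, -0.00037174,
        0.00137173]), 'joint_efforts': array([ 5.51627410e-03, -4.49215364e+01, -2.31656581e+01, -1.22800011e-04,
        3.62811661e-03,  7.96521729e-07]), 'tcp_pos': array([ 0.23066806, -0.49923321,  0.404198  ]), 'ee_rot': array([[ 9.07785868e-01,  4.19433821e-01, -2.94639654e-04],
       [ 4.19433845e-01, -9.07785039e-01,  1.25415336e-03],
       [ 2.58564868e-04, -1.26208454e-03, -9.99999170e-01]]), 'contact_force': array([-0.97241738, -0.13334855, -0.33625016]), 'wrist_torque': array([ 0.01614747,  0.02599743, -0.0080889 ]), 'gripper_force': 0.0, 'opening': 0.08506904301424892}
```

View pics/top0.png

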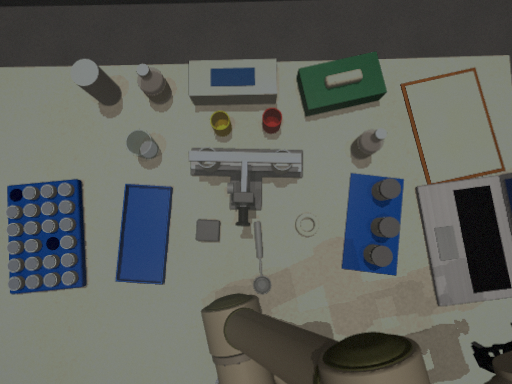

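View pics/scene0.png

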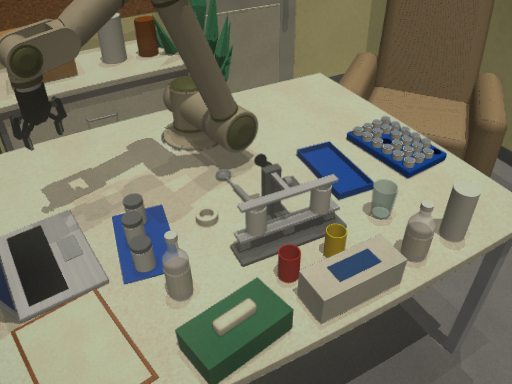

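The top view shows the rack at about (245,170) with the knob at (243,215) facing the robot. Two used cups stand at the ledge ends, (207,157) and (282,160). The empty return tray is at (145,233), and the board with three jars is at (374,224). The scene view confirms the middle of the ledge is empty.

```bash
cat >> h.py <<'E'
def rect(c,mask,z,mina=500):
    out=[]
    cs,_=cv2.findContours(mask.astype(np.uint8)*255,cv2.RETR_EXTERNAL,cv2.CHAIN_APPROX_NONE)
    for q in cs:
        if cv2.contourArea(q)<mina: continue
        P=np.array([at(c,u,v,z)[:2] for u,v in q[:,0]],np.float32)
        (x,y),(a,b),t=cv2.minAreaRect(P*1000)
        if a<b: a,b,t=b,a,t+90
        t=(t+90)%180-90
        out.append((round(x),round(y),round(a),round(b),round(t,1)))
    return out
def blue(im):
    i=im.astype(int); m=((i[:,:,2]>i[:,:,0]*1.8)&(i[:,:,2]>i[:,:,1]*1.5)&(i[:,:,2]>50)).astype(np.uint8)
    return m
E
python3 - <<'E'
from h import *
im=cv2.imread('pics/top0.png')[:,:,::-1]; c=cam('top')
m=cv2.morphologyEx(blue(im),cv2.MORPH_CLOSE,np.ones((5,5)))
print('tray z.025',rect(c,m,.025)); print('board z.006',rect(c,m,.006))
big=cv2.resize(im[130:240,175:315],None,fx=5,fy=5,interpolation=cv2.INTER_CUBIC)
j=cv2.resize(im[165:280,335:415],None,fx=4.5,fy=4.5,interpolation=cv2.INTER_CUBIC)
cv2.imwrite('pics/c1.png',np.clip(big[:,:,::-1]*1.5,0,255)); cv2.imwrite('pics/c2.png',np.clip(j[:,:,::-1]*1.5,0,255))
E
```

```text
tray z.025 [(452, 306, 267, 130, -4.6), (450, 580, 298, 200, 4.8), (469, -327, 263, 145, -7.9), (894, 54, 119, 48, 88.7)]
board z.006 [(451, 312, 272, 132, -4.6), (450, 591, 303, 204, 4.8), (469, -333, 268, 148, -7.9), (902, 55, 121, 49, 88.7)][ WARN:0@0.643] global loadsave.cpp:1063 imwrite_ Unsupported depth image for selected encoder is fallbacked to CV_8U.
```

View pics/c1.png

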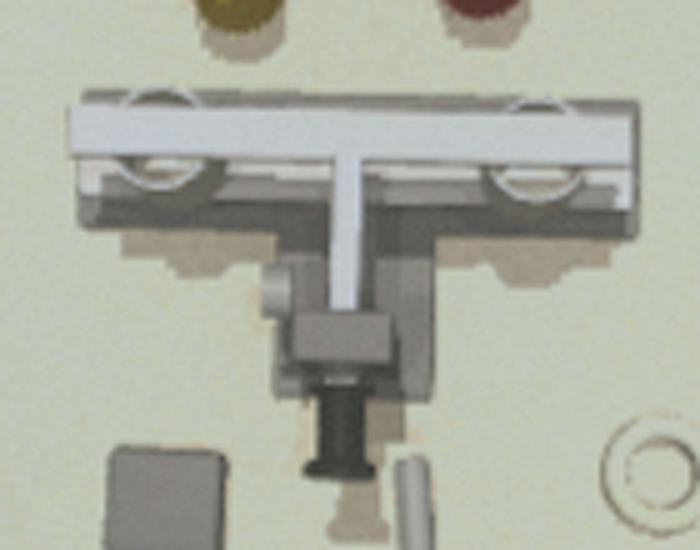

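View pics/c2.png

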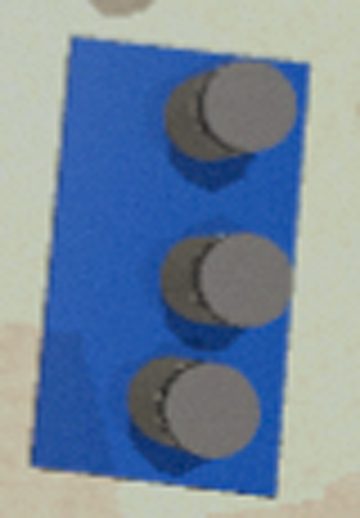

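Crop 1 (5×, offset 175,130) shows the bar from (70,131) to (632,141), the knob grip at (342,425), and cup rims near (160,138) and (537,150). Crop 2 (4.5×, offset 335,165) shows the jar lids at (249,107), (246,281) and (211,411), with radius 47.

Run:
```python
from h import *
c=cam('top')
A=lambda x,y,z:at(c,175+(x+.5)/5-.5,130+(y+.5)/5-.5,z)
B=lambda x,y,z:at(c,335+(x+.5)/4.5-.5,165+(y+.5)/4.5-.5,z)
l=A(70,131,.154);r=A(632,141,.154);d=l-r
print('bar',l.round(3),r.round(3),np.linalg.norm(d),((l+r)/2).round(3),'yaw',np.degrees(np.arctan2(-d[0],d[1])))
for p in [(342,475,.149),(342,425,.155),(346,385,.155),(345,312,.163),(345,362,.163)]: print('knob',p,A(*p).round(3))
print('cups',A(160,138,.14).round(3),A(537,150,.14).round(3),'diam',np.linalg.norm(A(112,138,.14)-A(208,138,.14)))
for p in [(249,107),(246,281),(211,411)]: print('jar',B(*p,.086).round(3),np.linalg.norm(B(p[0]-47,p[1],.086)-B(p[0]+47,p[1],.086)))
for p in [(90,92),(90,110)]: print('ledge back',A(*p,.06).round(3))
```

```text
bar [0.642 0.157 0.154] [ 0.632 -0.122  0.154] 0.27847746128592976 [0.637 0.018 0.154] yaw -2.125499225814298
knob (342, 475, 0.149) [0.47  0.024 0.149]
knob (342, 425, 0.155) [0.494 0.023 0.155]
knob (346, 385, 0.155) [0.514 0.021 0.155]
knob (345, 312, 0.163) [0.549 0.021 0.163]
knob (345, 362, 0.163) [0.524 0.021 0.163]
cups [0.64  0.114 0.14 ] [ 0.631 -0.076  0.14 ] diam 0.04844412194104295
jar [ 0.558 -0.358  0.086] 0.05383066197131824
jar [ 0.458 -0.351  0.086] 0.053274422781350306
jar [ 0.385 -0.327  0.086] 0.05293497090475571
ledge back [0.681 0.163 0.06 ]
ledge back [0.671 0.163 0.06 ]
```

```bash
python3 -m pendant '[{"slide":[0.328,0.653,0],"twist":[0,0,-0.0187]},{"slide":[0.328,0.653,0],"twist":[0,0,-0.0187]},{"slide":[0.328,0.653,0],"twist":[0,0,-0.0187]},{"slide":[0.328,0.653,0],"twist":[0,0,-0.0187]},{"slide":[0.328,0.653,0],"twist":[0,0,-0.0187]},{"slide":[0.328,0.653,0],"twist":[0,0,-0.0187]},{"slide":[0.328,0.653,0],"twist":[0,0,-0.0187]},{"slide":[0.328,0.653,0],"twist":[0,0,-0.0187]},{"slide":[0.328,0.653,0],"twist":[0,0,-0.0187]},{"slide":[0.328,0.653,0],"twist":[0,0,-0.0187]},{"slide":[0.328,0.653,0],"twist":[0,0,-0.0187]},{"slide":[0.328,0.653,0],"twist":[0,0,-0.0187]},{"slide":[0.328,0.653,0],"twist":[0,0,-0.0187]},{"slide":[0.328,0.653,0],"twist":[0,0,-0.0187]},{"slide":[0.328,0.653,0],"twist":[0,0,-0.0187]},{"slide":[0.328,0.653,0],"twist":[0,0,-0.0187]},{"slide":[0,0,0],"twist":[0,0,0]},{"slide":[0,0,0],"twist":[0,0,0]}]' 1 40
python3 - <<'E'
from h import *
s=env.observe();print(s['tcp_pos'],s['ee_rot'][:,0]); c=cam('wrist'); im=snap('wrist','w1'); print(c[0],c[1])
for P in [(.493,.0233,.149),(.493,.0113,.149),(.493,.0353,.149),(.637,.018,.154)]: print(P,proj(c,P).round())
E
```

```text
t: 1.9
tcp_pos: [0.4931, 0.0236, 0.4043]
ee_rot: [[0.999, -0.035, -0.001], [-0.035, -0.999, -0.0], [-0.001, 0.0, -1.0]]
contact_force: [-0.3, 0.1, -0.2]
opening: 0.0855
gripper_force: 0.0
[0.49309101 0.02359086 0.40430733] [ 0.99937634 -0.03529734 -0.00101177]
[[307.62224539   0.         252.09053373]
 [  0.         307.62224539 192.06812514]
 [  0.           0.           1.        ]] 0.022053708969676046
(0.493, 0.0233, 0.149) [252. 200.]
(0.493, 0.0113, 0.149) [268. 200.]
(0.493, 0.0353, 0.149) [237. 201.]
(0.637, 0.018, 0.154) [253. -21.]
```

View pics/w1.png

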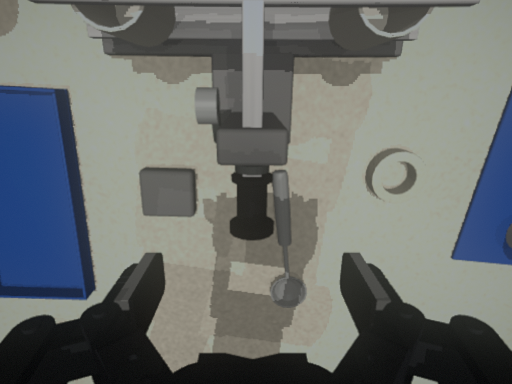

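The knob waist is centred at about (251,200), which matches the predicted (252,200). I'll descend and pinch.

```bash
python3 -m pendant '[{"slide":[0,0,-0.25],"twist":[0,0,0]},{"slide":[0,0,-0.25],"twist":[0,0,0]},{"slide":[0,0,-0.25],"twist":[0,0,0]},{"slide":[0,0,-0.25],"twist":[0,0,0]},{"slide":[0,0,-0.25],"twist":[0,0,0]},{"slide":[0,0,-0.25],"twist":[0,0,0]},{"slide":[0,0,-0.25],"twist":[0,0,0]},{"slide":[0,0,-0.25],"twist":[0,0,0]},{"slide":[0,0,0],"twist":[0,0,0]}]' 1 40
python3 -m pendant '[{"slide":[0,0,0],"twist":[0,0,0]},{"slide":[0,0,0],"twist":[0,0,0]},{"slide":[0,0,0],"twist":[0,0,0]},{"slide":[0,0,0],"twist":[0,0,0]},{"slide":[0,0,0],"twist":[0,0,0]},{"slide":[0,0,0],"twist":[0,0,0]},{"slide":[0,0,0],"twist":[0,0,0]},{"slide":[0,0,0],"twist":[0,0,0]},{"slide":[0,0,0],"twist":[0,0,0]},{"slide":[0,0,0],"twist":[0,0,0]}]' 0 40
```

```text
t: 2.85
tcp_pos: [0.4926, 0.0221, 0.3036]
ee_rot: [[0.999, -0.039, -0.003], [-0.039, -0.999, 0.0], [-0.003, -0.0, -1.0]]
contact_force: [-0.5, 0.0, 0.1]
opening: 0.0851
gripper_force: 0.0
t: 3.85
tcp_pos: [0.493, 0.0237, 0.3053]
ee_rot: [[0.999, -0.037, 0.001], [-0.037, -0.999, 0.002], [0.001, -0.002, -1.0]]
contact_force: [-0.4, 6.0, 4.3]
opening: 0.023
gripper_force: 39.1
```

```bash
python3 -m pendant '[{"slide":[-0.12,0.0043,0],"twist":[0,0,0]},{"slide":[-0.12,0.0043,0],"twist":[0,0,0]},{"slide":[-0.12,0.0043,0],"twist":[0,0,0]},{"slide":[-0.12,0.0043,0],"twist":[0,0,0]},{"slide":[-0.12,0.0043,0],"twist":[0,0,0]},{"slide":[-0.12,0.0043,0],"twist":[0,0,0]},{"slide":[-0.12,0.0043,0],"twist":[0,0,0]},{"slide":[-0.12,0.0043,0],"twist":[0,0,0]},{"slide":[-0.12,0.0043,0],"twist":[0,0,0]},{"slide":[-0.12,0.0043,0],"twist":[0,0,0]},{"slide":[-0.12,0.0043,0],"twist":[0,0,0]},{"slide":[0,0,0],"twist":[0,0,0]},{"slide":[0,0,0],"twist":[0,0,0]},{"slide":[0,0,0],"twist":[0,0,0]}]'
```

```text
t: 5.25
tcp_pos: [0.4276, 0.0262, 0.3054]
ee_rot: [[0.999, -0.038, 0.004], [-0.038, -0.999, 0.002], [0.004, -0.003, -1.0]]
contact_force: [5.2, 8.6, 1.3]
opening: 0.023
gripper_force: 41.6
```

```bash
python3 -m pendant '[{"slide":[0,0,0],"twist":[0,0,0]},{"slide":[0,0,0],"twist":[0,0,0]},{"slide":[0,0,0],"twist":[0,0,0]},{"slide":[0,0,0],"twist":[0,0,0]},{"slide":[0,0,0],"twist":[0,0,0]},{"slide":[0,0,0],"twist":[0,0,0]},{"slide":[0,0,0.4],"twist":[0,0,0]},{"slide":[0,0,0.4],"twist":[0,0,0]},{"slide":[0,0,0.4],"twist":[0,0,0]},{"slide":[0,0,0.4],"twist":[0,0,0]},{"slide":[0,0,0.4],"twist":[0,0,0]},{"slide":[0.7,-0.03,0],"twist":[0,0,0]},{"slide":[0.7,-0.03,0],"twist":[0,0,0]},{"slide":[0.7,-0.03,0],"twist":[0,0,0]},{"slide":[0.7,-0.03,0],"twist":[0,0,0]},{"slide":[0.7,-0.03,0],"twist":[0,0,0]},{"slide":[0,0,0],"twist":[0,0,0]},{"slide":[0,0,0],"twist":[0,0,0]}]' 1 40
python3 - <<'E'
from h import *
c=cam('wrist'); im=snap('wrist','w2'); snap('scene','s2')
for P in [(.64,.114,.14),(.631,-.076,.14),(.572,.0205,.154)]: print(P,proj(c,P).round())
E
```

```text
t: 7.05
tcp_pos: [0.6023, 0.0179, 0.4039]
ee_rot: [[0.999, -0.037, -0.001], [-0.037, -0.999, 0.0], [-0.001, -0.0, -1.0]]
contact_force: [-0.5, -0.3, 0.0]
opening: 0.0858
gripper_force: 0.0
(0.64, 0.114, 0.14) [124. 154.]
(0.631, -0.076, 0.14) [373. 157.]
(0.572, 0.0205, 0.154) [250. 239.]
```

View pics/w2.png

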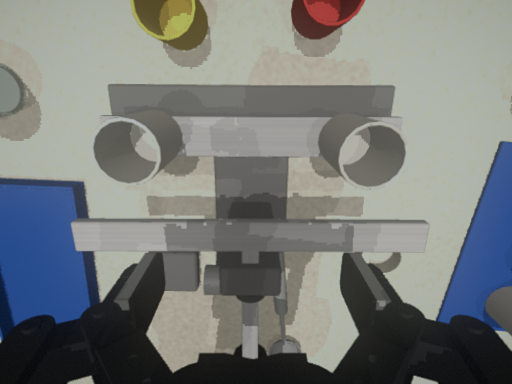

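The bar sits at (250,236), so it is fully out. The cup rims are at about (127,150) and (371,153), and the ledge top spans rows 117 to 157.

Run:
```python
from h import *
c=cam('wrist')
for p in [(127,150,.14),(371,153,.14),(94,150,.14),(160,150,.14),(245,116.5,.06),(245,157,.06),(402,118,.06),(250,236,.154),(72,222,.154),(428,222,.154)]: print(p,at(c,*p).round(4))
im=cv2.imread('pics/w2.png'); cv2.imwrite('pics/w2c.png',cv2.resize(im[90:215,70:430],None,fx=2.2,fy=2.2,interpolation=2))
```

```text
(127, 150, 0.14) [0.6424 0.1118 0.14  ]
(371, 153, 0.14) [ 0.6332 -0.0741  0.14  ]
(94, 150, 0.14) [0.6433 0.1366 0.14  ]
(160, 150, 0.14) [0.6416 0.0868 0.14  ]
(245, 116.5, 0.06) [0.6573 0.0229 0.06  ]
(245, 157, 0.06) [0.6166 0.0247 0.06  ]
(402, 118, 0.06) [ 0.6497 -0.132   0.06  ]
(250, 236, 0.154) [0.5733 0.0207 0.154 ]
(72, 222, 0.154) [0.5907 0.1573 0.154 ]
(428, 222, 0.154) [ 0.5804 -0.1171  0.154 ]
```

```bash
python3 -m pendant '[{"slide":[0.195,0.475,0],"twist":[0,0,0]},{"slide":[0.195,0.475,0],"twist":[0,0,0]},{"slide":[0.195,0.475,0],"twist":[0,0,0]},{"slide":[0.195,0.475,0],"twist":[0,0,0]},{"slide":[0,0,0],"twist":[0,0,0]},{"slide":[0,0,-0.33],"twist":[0,0,0]},{"slide":[0,0,-0.33],"twist":[0,0,0]},{"slide":[0,0,-0.33],"twist":[0,0,0]},{"slide":[0,0,-0.33],"twist":[0,0,0]},{"slide":[0,0,-0.33],"twist":[0,0,0]},{"slide":[0,0,-0.33],"twist":[0,0,0]},{"slide":[0,0,-0.33],"twist":[0,0,0]},{"slide":[0,0,-0.33],"twist":[0,0,0]},{"slide":[0,0,0],"twist":[0,0,0]}]' 1 25
python3 -m pendant '[{"slide":[0,0,0],"twist":[0,0,0]},{"slide":[0,0,0],"twist":[0,0,0]},{"slide":[0,0,0],"twist":[0,0,0]},{"slide":[0,0,0],"twist":[0,0,0]},{"slide":[0,0,0],"twist":[0,0,0]},{"slide":[0,0,0],"twist":[0,0,0]},{"slide":[0,0,0],"twist":[0,0,0]},{"slide":[0,0,0],"twist":[0,0,0]}]' 0 25
```

```text
t: 8.55
tcp_pos: [0.6401, 0.1122, 0.2712]
ee_rot: [[0.999, -0.038, -0.004], [-0.038, -0.999, -0.0], [-0.004, 0.0, -1.0]]
contact_force: [-1.2, -0.2, -0.5]
opening: 0.0854
gripper_force: 0.0
t: 9.35
tcp_pos: [0.6411, 0.1129, 0.2741]
ee_rot: [[0.999, -0.037, 0.002], [-0.037, -0.999, -0.0], [0.002, 0.0, -1.0]]
contact_force: [-0.4, -1.0, 6.4]
opening: 0.0527
gripper_force: 27.1
```

```bash
python3 -m pendant '[{"slide":[0,0,0.22],"twist":[0,0,0]},{"slide":[0,0,0.44],"twist":[0,0,0]},{"slide":[0,0,0.44],"twist":[0,0,0]},{"slide":[0,0,0.44],"twist":[0,0,0]},{"slide":[0,0,0.44],"twist":[0,0,0]},{"slide":[0,0,0.44],"twist":[0,0,0]},{"slide":[0,0,0.22],"twist":[0,0,0]},{"slide":[-0.322,0.47,0],"twist":[0,0,0]},{"slide":[-0.322,0.47,0],"twist":[0,0,0]},{"slide":[-0.322,0.47,0],"twist":[0,0,0]},{"slide":[-0.322,0.47,0],"twist":[0,0,0]},{"slide":[-0.322,0.47,0],"twist":[0,0,0]},{"slide":[-0.322,0.47,0],"twist":[0,0,0]},{"slide":[-0.322,0.47,0],"twist":[0,0,0]},{"slide":[-0.322,0.47,0],"twist":[0,0,0]},{"slide":[0,0,0],"twist":[0,0,0]},{"slide":[0,0,0],"twist":[0,0,0]}]'
cat > chk.py <<'E'
import sys
from h import *
im=snap('top','t_'+sys.argv[1]); c=cam('top'); m=blue(im)
m=cv2.morphologyEx(m,cv2.MORPH_CLOSE,np.ones((5,5)))
n,lab,st,ce=cv2.connectedComponentsWithStats(m)
for k in range(1,n):
    if st[k,4]>800: print(st[k].tolist(),rect(c,lab==k,.025)[:1],rect(c,lab==k,.006)[:1])
im=snap('wrist','v_'+sys.argv[1])
E
python3 chk.py 1
```

```text
t: 11.05
tcp_pos: [0.5121, 0.3012, 0.4047]
ee_rot: [[0.999, -0.036, -0.0], [-0.036, -0.999, -0.0], [-0.0, 0.0, -1.0]]
contact_force: [0.5, -0.6, -0.8]
opening: 0.0526
gripper_force: 26.6
[342, 174, 61, 101, 3556] [(469, -327, 263, 145, -7.9)] [(469, -333, 268, 148, -7.9)]
[116, 184, 55, 100, 4132] [(451, 305, 267, 133, -4.6)] [(451, 311, 272, 135, -4.6)]
```

```bash
python3 -c "
import cv2,numpy as np
a=cv2.imread('pics/t_1.png');b=cv2.imread('pics/v_1.png')
b=cv2.resize(b,None,fx=.56,fy=.56)
a=cv2.copyMakeBorder(a[:300],0,0,0,0,0)
b=cv2.copyMakeBorder(b,0,300-b.shape[0],0,0,0)
cv2.imwrite('pics/m1.png',np.hstack([a,b]))"
```

```text
(no output)
```

View pics/m1.png

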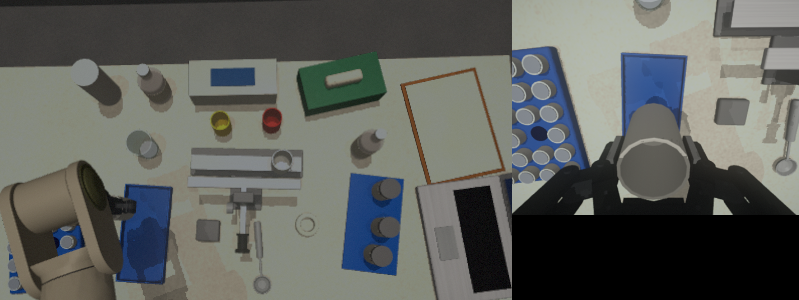

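The tray hasn't moved, at (0.451, 0.305). The cup is gripped upright, and the other cup is still on the ledge.

```bash
python3 -m pendant '[{"slide":[0,0,-0.44],"twist":[0,0,0]},{"slide":[0,0,-0.44],"twist":[0,0,0]},{"slide":[0,0,-0.44],"twist":[0,0,0]},{"slide":[0,0,-0.44],"twist":[0,0,0]},{"slide":[0,0,-0.44],"twist":[0,0,0]},{"slide":[0,0,-0.44],"twist":[0,0,0]},{"slide":[0,0,-0.44],"twist":[0,0,0]},{"slide":[0,0,-0.44],"twist":[0,0,0]},{"slide":[0,0,-0.07],"twist":[0,0,0]},{"slide":[0,0,-0.07],"twist":[0,0,0]},{"slide":[0,0,-0.07],"twist":[0,0,0]},{"slide":[0,0,0],"twist":[0,0,0]},{"slide":[0,0,0],"twist":[0,0,0]}]'
```

```text
t: 12.45
tcp_pos: [0.5124, 0.301, 0.2189]
ee_rot: [[0.999, -0.037, 0.001], [-0.037, -0.999, 0.0], [0.001, -0.0, -1.0]]
contact_force: [0.4, -0.4, 0.3]
opening: 0.0521
gripper_force: 26.6
```

```bash
python3 -m pendant '[{"slide":[0,0,-0.03],"twist":[0,0,0]},{"slide":[0,0,0],"twist":[0,0,0]},{"slide":[0,0,0],"twist":[0,0,0]}]'
```

```text
t: 12.75
tcp_pos: [0.5124, 0.3011, 0.2181]
ee_rot: [[0.999, -0.037, 0.002], [-0.037, -0.999, 0.001], [0.002, -0.001, -1.0]]
contact_force: [-0.6, 0.1, 7.3]
opening: 0.0524
gripper_force: 26.6
```

```bash
python3 -m pendant '[{"slide":[0,0,0],"twist":[0,0,0]},{"slide":[0,0,0],"twist":[0,0,0]},{"slide":[0,0,0],"twist":[0,0,0]},{"slide":[0,0,0],"twist":[0,0,0]},{"slide":[0,0,0.1],"twist":[0,0,0]},{"slide":[0,0,0.3],"twist":[0,0,0]},{"slide":[0,0,0.56],"twist":[0,0,0]},{"slide":[0,0,0.7],"twist":[0,0,0]},{"slide":[0,0,0.7],"twist":[0,0,0]},{"slide":[0,0,0.7],"twist":[0,0,0]},{"slide":[0,0,0.7],"twist":[0,0,0]},{"slide":[0.12,-0.376,0],"twist":[0,0,0]},{"slide":[0.36,-1,0],"twist":[0,0,0]},{"slide":[0.32,-1,0],"twist":[0,0,0]},{"slide":[0.32,-1,0],"twist":[0,0,0]},{"slide":[0.32,-1,0],"twist":[0,0,0]},{"slide":[0.32,-1,0],"twist":[0,0,0]},{"slide":[0.32,-1,0],"twist":[0,0,0]},{"slide":[0.32,-1,0],"twist":[0,0,0]},{"slide":[0,0,0],"twist":[0,0,0]}]' 1 25
python3 chk.py 2
```

```text
t: 14.75
tcp_pos: [0.6276, -0.0562, 0.4041]
ee_rot: [[0.999, -0.043, -0.0], [-0.043, -0.999, -0.001], [-0.0, 0.001, -1.0]]
contact_force: [-0.7, 0.7, -0.6]
opening: 0.0852
gripper_force: 0.0
[342, 174, 61, 101, 3563] [(469, -327, 263, 145, -7.6)] [(469, -333, 268, 148, -7.6)]
[8, 180, 76, 114, 3233] [(450, 579, 297, 201, 4.5)] [(450, 590, 303, 204, 4.5)]
[116, 184, 55, 100, 4018] [(451, 306, 267, 130, -4.6)] [(451, 312, 272, 133, -4.6)]
```

```bash
python3 -m pendant '[{"slide":[0,0,0],"twist":[0,0,0]},{"slide":[0,0,0],"twist":[0,0,0]}]'
python3 - <<'E'
from h import *
c=cam('wrist'); im=snap('wrist','w3'); p=proj(c,(.632,-.075,.14)); print(p)
u,v=p.round().astype(int)
cv2.imwrite('pics/w3c.png',cv2.resize(im[max(0,v-80):v+80,u-120:u+120,::-1],None,fx=2.5,fy=2.5,interpolation=2))
t=cv2.imread('pics/t_2.png');  cv2.imwrite('pics/t2c.png',np.hstack([cv2.resize(t[170:295,105:185],None,fx=4,fy=4)]))
E
python3 -c "
import cv2,numpy as np
a=cv2.imread('pics/w3c.png');b=cv2.imread('pics/t2c.png');b=cv2.resize(b,(200,400))
cv2.imwrite('pics/m2.png',np.hstack([a[:400,:600],cv2.copyMakeBorder(b,0,max(0,a.shape[0]-400),0,0,0)[:a.shape[0]]]))"
```

```text
t: 15.05
tcp_pos: [0.6264, -0.0492, 0.4051]
ee_rot: [[0.999, -0.035, 0.0], [-0.035, -0.999, 0.0], [0.0, -0.0, -1.0]]
contact_force: [-0.8, 0.1, 0.2]
opening: 0.0853
gripper_force: 0.0
[284.02504502 188.75676497]
```

View pics/m2.png

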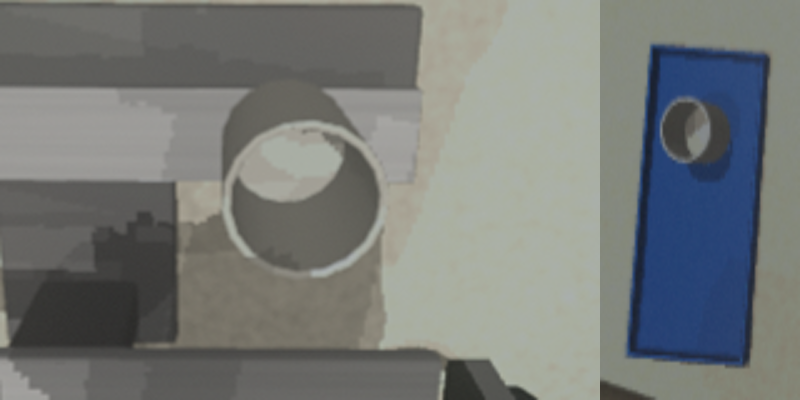

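Cup 1 stands upright in the tray. The second cup's rim is within 2 px of where I predicted it.

```bash
python3 -m pendant '[{"slide":[0.056,-0.263,0],"twist":[0,0,0]},{"slide":[0.056,-0.263,0],"twist":[0,0,0]},{"slide":[0,0,0],"twist":[0,0,0]},{"slide":[0,0,-0.33],"twist":[0,0,0]},{"slide":[0,0,-0.33],"twist":[0,0,0]},{"slide":[0,0,-0.33],"twist":[0,0,0]},{"slide":[0,0,-0.33],"twist":[0,0,0]},{"slide":[0,0,-0.33],"twist":[0,0,0]},{"slide":[0,0,-0.33],"twist":[0,0,0]},{"slide":[0,0,-0.33],"twist":[0,0,0]},{"slide":[0,0,-0.33],"twist":[0,0,0]},{"slide":[0,0,0],"twist":[0,0,0]}]' 1 25
python3 -m pendant '[{"slide":[0,0,0],"twist":[0,0,0]},{"slide":[0,0,0],"twist":[0,0,0]},{"slide":[0,0,0],"twist":[0,0,0]},{"slide":[0,0,0],"twist":[0,0,0]},{"slide":[0,0,0],"twist":[0,0,0]},{"slide":[0,0,0],"twist":[0,0,0]},{"slide":[0,0,0],"twist":[0,0,0]},{"slide":[0,0,0],"twist":[0,0,0]}]' 0 25
```

```text
t: 16.3
tcp_pos: [0.6319, -0.077, 0.2705]
ee_rot: [[0.999, -0.038, -0.004], [-0.038, -0.999, 0.001], [-0.004, -0.001, -1.0]]
contact_force: [-0.8, 0.4, 0.3]
opening: 0.0852
gripper_force: 0.0
t: 17.1
tcp_pos: [0.6324, -0.0769, 0.274]
ee_rot: [[0.999, -0.037, 0.002], [-0.037, -0.999, -0.001], [0.002, 0.001, -1.0]]
contact_force: [-0.3, 0.1, 6.0]
opening: 0.0544
gripper_force: 26.6
```

```bash
python3 -m pendant '[{"slide":[0,0,0.22],"twist":[0,0,0]},{"slide":[0,0,0.44],"twist":[0,0,0]},{"slide":[0,0,0.44],"twist":[0,0,0]},{"slide":[0,0,0.44],"twist":[0,0,0]},{"slide":[0,0,0.44],"twist":[0,0,0]},{"slide":[0,0,0.44],"twist":[0,0,0]},{"slide":[0,0,0.22],"twist":[0,0,0]},{"slide":[-0.2,0.32,0],"twist":[0,0,0]},{"slide":[-0.42,0.68,0],"twist":[0,0,0]},{"slide":[-0.42,0.68,0],"twist":[0,0,0]},{"slide":[-0.42,0.68,0],"twist":[0,0,0]},{"slide":[-0.42,0.68,0],"twist":[0,0,0]},{"slide":[-0.42,0.68,0],"twist":[0,0,0]},{"slide":[-0.42,0.68,0],"twist":[0,0,0]},{"slide":[-0.42,0.68,0],"twist":[0,0,0]},{"slide":[-0.42,0.68,0],"twist":[0,0,0]},{"slide":[-0.42,0.68,0],"twist":[0,0,0]},{"slide":[-0.42,0.68,0],"twist":[0,0,0]},{"slide":[-0.4,0.62,0],"twist":[0,0,0]},{"slide":[0,0,0],"twist":[0,0,0]}]'
python3 -m pendant '[{"slide":[0,0,0],"twist":[0,0,0]}]'
python3 chk.py 3
```

```text
t: 19.1
tcp_pos: [0.3899, 0.3126, 0.4047]
ee_rot: [[0.999, -0.033, -0.001], [-0.033, -0.999, 0.001], [-0.001, -0.0, -1.0]]
contact_force: [1.0, 0.6, -0.4]
opening: 0.0543
gripper_force: 26.7
t: 19.2
tcp_pos: [0.3918, 0.3104, 0.4046]
ee_rot: [[0.999, -0.036, -0.0], [-0.036, -0.999, -0.0], [-0.0, 0.0, -1.0]]
contact_force: [0.5, 0.4, -0.0]
opening: 0.0542
gripper_force: 26.7
[342, 174, 61, 101, 3555] [(469, -327, 263, 145, -7.9)] [(469, -333, 268, 148, -7.9)]
[8, 180, 74, 80, 1983] [(495, 583, 208, 200, 4.6)] [(495, 594, 211, 204, 4.6)]
[116, 184, 55, 100, 3714] [(452, 306, 268, 130, -4.5)] [(451, 312, 273, 132, -4.5)]
```

Tray unmoved; lower the cup.

```bash
python3 -m pendant '[{"slide":[0,0,-0.44],"twist":[0,0,0]},{"slide":[0,0,-0.44],"twist":[0,0,0]},{"slide":[0,0,-0.44],"twist":[0,0,0]},{"slide":[0,0,-0.44],"twist":[0,0,0]},{"slide":[0,0,-0.44],"twist":[0,0,0]},{"slide":[0,0,-0.44],"twist":[0,0,0]},{"slide":[0,0,-0.44],"twist":[0,0,0]},{"slide":[0,0,-0.44],"twist":[0,0,0]},{"slide":[0,0,-0.07],"twist":[0,0,0]},{"slide":[0,0,-0.07],"twist":[0,0,0]},{"slide":[0,0,-0.08],"twist":[0,0,0]},{"slide":[0,0,0],"twist":[0,0,0]},{"slide":[0,0,0],"twist":[0,0,0]}]'
```

```text
t: 20.6
tcp_pos: [0.3924, 0.3101, 0.2183]
ee_rot: [[0.999, -0.037, 0.001], [-0.037, -0.999, 0.0], [0.001, -0.0, -1.0]]
contact_force: [-0.3, -0.5, 0.0]
opening: 0.054
gripper_force: 26.8
```

```bash
python3 -m pendant '[{"slide":[0,0,-0.025],"twist":[0,0,0]},{"slide":[0,0,0],"twist":[0,0,0]},{"slide":[0,0,0],"twist":[0,0,0]}]'
```

```text
t: 20.9
tcp_pos: [0.3923, 0.3102, 0.2179]
ee_rot: [[0.999, -0.037, 0.002], [-0.037, -0.999, 0.001], [0.002, -0.001, -1.0]]
contact_force: [-2.5, -1.4, 12.4]
opening: 0.054
gripper_force: 27.6
```

```bash
python3 -m pendant '[{"slide":[0,0,0],"twist":[0,0,0]},{"slide":[0,0,0],"twist":[0,0,0]},{"slide":[0,0,0],"twist":[0,0,0]},{"slide":[0,0,0],"twist":[0,0,0]},{"slide":[0,0,0.1],"twist":[0,0,0]},{"slide":[0,0,0.3],"twist":[0,0,0]},{"slide":[0,0,0.56],"twist":[0,0,0]},{"slide":[0,0,0.7],"twist":[0,0,0]},{"slide":[0,0,0.7],"twist":[0,0,0]},{"slide":[0,0,0.7],"twist":[0,0,0]},{"slide":[0,0,0.7],"twist":[0,0,0]}]' 1 25
python3 -m pendant '[{"slide":[0.05,-0.4,0],"twist":[0,0,0]},{"slide":[0.09,-0.88,0],"twist":[0,0,0]},{"slide":[0.09,-0.88,0],"twist":[0,0,0]},{"slide":[0.09,-0.88,0],"twist":[0,0,0]},{"slide":[0.09,-0.88,0],"twist":[0,0,0]},{"slide":[0.09,-0.88,0],"twist":[0,0,0]},{"slide":[0.09,-0.88,0],"twist":[0,0,0]},{"slide":[0.09,-0.88,0],"twist":[0,0,0]},{"slide":[0.09,-0.88,0],"twist":[0,0,0]},{"slide":[0.09,-0.88,0],"twist":[0,0,0]},{"slide":[0.09,-0.88,0],"twist":[0,0,0]},{"slide":[0.09,-0.88,0],"twist":[0,0,0]},{"slide":[0.09,-0.88,0],"twist":[0,0,0]},{"slide":[0.09,-0.88,0],"twist":[0,0,0]},{"slide":[0.09,-0.88,0],"twist":[0,0,0]},{"slide":[0.05,-0.4,0],"twist":[0,0,0]},{"slide":[0,0,0],"twist":[0,0,0]},{"slide":[0,0,0],"twist":[0,0,0]}]'
python3 chk.py 4
python3 - <<'E'
from h import *
c=cam('wrist')
for P in [(.558,-.358,.086),(.458,-.351,.086),(.385,-.327,.086)]: print(proj(c,P).round())
a=cv2.imread('pics/v_4.png'); t=cv2.imread('pics/t_4.png'); b=cv2.resize(t[170:295,105:185],(246,384))
cv2.imwrite('pics/m3.png',np.hstack([a,b]))
E
```

```text
t: 22.0
tcp_pos: [0.3919, 0.3099, 0.4063]
ee_rot: [[0.999, -0.037, 0.0], [-0.037, -0.999, 0.0], [0.0, -0.0, -1.0]]
contact_force: [0.4, -0.2, 0.0]
opening: 0.0853
gripper_force: 0.0
t: 23.8
tcp_pos: [0.4601, -0.3456, 0.4044]
ee_rot: [[0.999, -0.038, -0.0], [-0.038, -0.999, 0.001], [-0.0, -0.001, -1.0]]
contact_force: [-0.2, -0.8, 0.1]
opening: 0.0854
gripper_force: 0.0
[342, 174, 61, 100, 3284] [(469, -328, 262, 146, -7.9)] [(469, -333, 267, 149, -7.9)]
[8, 180, 77, 114, 3229] [(450, 579, 297, 202, 4.8)] [(450, 590, 303, 206, 4.8)]
[116, 184, 55, 100, 3475] [(452, 306, 267, 130, -4.6)] [(451, 312, 272, 132, -4.6)]
[263.  69.]
[259. 180.]
[238. 248.]
```

View pics/m3.png

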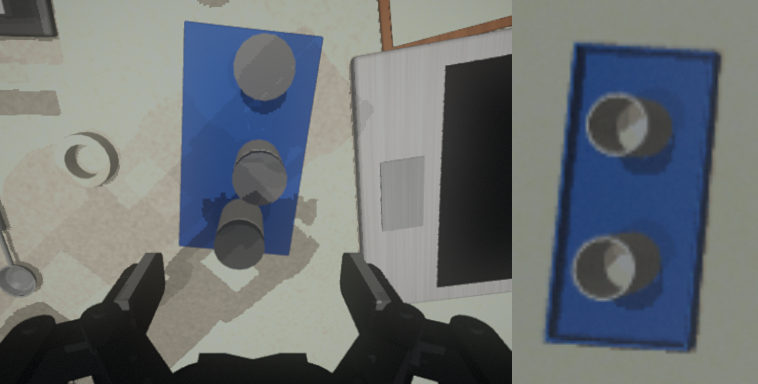

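Both cups stand in the tray. The three jars are at (264,67), (259,179) and (240,245), as measured before. Next is the far jar.

```bash
python3 -c "
from h import *
c=cam('wrist')
for p in [(264,67,.086),(259,179,.086),(240,245,.086),(355,100,.02)]: print(at(c,*p).round(4))"
python3 -m pendant '[{"slide":[0.495,-0.065,0],"twist":[0,0,0]},{"slide":[0.495,-0.065,0],"twist":[0,0,0]},{"slide":[0.495,-0.065,0],"twist":[0,0,0]},{"slide":[0.495,-0.065,0],"twist":[0,0,0]},{"slide":[0,0,0],"twist":[0,0,0]},{"slide":[0,0,-0.44],"twist":[0,0,0]},{"slide":[0,0,-0.44],"twist":[0,0,0]},{"slide":[0,0,-0.44],"twist":[0,0,0]},{"slide":[0,0,-0.44],"twist":[0,0,0]},{"slide":[0,0,-0.44],"twist":[0,0,0]},{"slide":[0,0,-0.44],"twist":[0,0,0]},{"slide":[0,0,0],"twist":[0,0,0]}]' 1 40
```

```text
[ 0.5593 -0.3587  0.086 ]
[ 0.4589 -0.3515  0.086 ]
[ 0.3879 -0.3296  0.086 ]
[ 0.5258 -0.4601  0.02  ]
t: 25.1
tcp_pos: [0.5585, -0.3577, 0.2702]
ee_rot: [[0.999, -0.037, -0.004], [-0.037, -0.999, 0.004], [-0.004, -0.004, -1.0]]
contact_force: [0.4, -0.5, -0.5]
opening: 0.0852
gripper_force: 0.0
```

```bash
python3 -m pendant '[{"slide":[0,0,-0.27],"twist":[0,0,0]},{"slide":[0,0,-0.27],"twist":[0,0,0]},{"slide":[0,0,-0.27],"twist":[0,0,0]},{"slide":[0,0,-0.27],"twist":[0,0,0]},{"slide":[0,0,0],"twist":[0,0,0]},{"slide":[0,0,0],"twist":[0,0,0]}]' 1 40
python3 -m pendant '[{"slide":[0,0,0],"twist":[0,0,0]},{"slide":[0,0,0],"twist":[0,0,0]},{"slide":[0,0,0],"twist":[0,0,0]},{"slide":[0,0,0],"twist":[0,0,0]},{"slide":[0,0,0],"twist":[0,0,0]},{"slide":[0,0,0],"twist":[0,0,0]},{"slide":[0,0,0],"twist":[0,0,0]},{"slide":[0,0,0],"twist":[0,0,0]}]' 0 40
```

```text
t: 25.7
tcp_pos: [0.5593, -0.359, 0.2183]
ee_rot: [[0.999, -0.037, -0.0], [-0.037, -0.999, 0.0], [-0.0, -0.0, -1.0]]
contact_force: [-0.2, -0.3, 0.2]
opening: 0.0853
gripper_force: 0.0
t: 26.5
tcp_pos: [0.5594, -0.3589, 0.2193]
ee_rot: [[0.999, -0.037, 0.001], [-0.037, -0.999, -0.001], [0.001, 0.001, -1.0]]
contact_force: [1.0, 1.3, 5.3]
opening: 0.0528
gripper_force: 42.1
```

```bash
python3 -m pendant '[{"slide":[0,0,0.2],"twist":[0,0,0]},{"slide":[0,0,0.6],"twist":[0,0,0]},{"slide":[0,0,0.6],"twist":[0,0,0]},{"slide":[0,0,0.6],"twist":[0,0,0]},{"slide":[0,0,0.6],"twist":[0,0,0]},{"slide":[0,0,0.6],"twist":[0,0,0]},{"slide":[0,0,0.52],"twist":[0,0,0]},{"slide":[0.1,0.4,0],"twist":[0,0,0]},{"slide":[0.2,0.74,0],"twist":[0,0,0]},{"slide":[0.2,0.74,0],"twist":[0,0,0]},{"slide":[0.2,0.74,0],"twist":[0,0,0]},{"slide":[0.2,0.74,0],"twist":[0,0,0]},{"slide":[0.2,0.74,0],"twist":[0,0,0]},{"slide":[0.2,0.74,0],"twist":[0,0,0]},{"slide":[0.2,0.74,0],"twist":[0,0,0]},{"slide":[0,0,0],"twist":[0,0,0]},{"slide":[0,0,0],"twist":[0,0,0]}]'
python3 chk.py 5
```

```text
t: 28.2
tcp_pos: [0.6341, -0.0786, 0.4036]
ee_rot: [[0.999, -0.035, -0.002], [-0.035, -0.999, 0.0], [-0.002, -0.0, -1.0]]
contact_force: [0.1, -1.1, -0.1]
opening: 0.053
gripper_force: 42.4
[342, 174, 61, 101, 4082] [(469, -327, 263, 145, -7.8)] [(469, -333, 268, 148, -7.8)]
[8, 180, 76, 114, 3235] [(450, 579, 297, 201, 4.4)] [(450, 590, 303, 205, 4.4)]
[116, 184, 55, 100, 3430] [(451, 306, 267, 130, -4.7)] [(451, 312, 272, 132, -4.7)]
```

```bash
python3 -m pendant '[{"slide":[-0.02,-0.02,-0.2],"twist":[0,0,0]},{"slide":[0,0,-0.46],"twist":[0,0,0]},{"slide":[0,0,-0.46],"twist":[0,0,0]},{"slide":[0,0,-0.46],"twist":[0,0,0]},{"slide":[0,0,-0.46],"twist":[0,0,0]},{"slide":[0,0,-0.26],"twist":[0,0,0]},{"slide":[0,0,-0.13],"twist":[0,0,0]},{"slide":[0,0,-0.13],"twist":[0,0,0]},{"slide":[0,0,0],"twist":[0,0,0]},{"slide":[0,0,0],"twist":[0,0,0]},{"slide":[0,0,0],"twist":[0,0,0]}]'
```

```text
t: 29.4
tcp_pos: [0.6333, -0.0809, 0.2773]
ee_rot: [[0.999, -0.037, 0.001], [-0.037, -0.999, -0.0], [0.001, 0.0, -1.0]]
contact_force: [-0.6, 0.3, -0.7]
opening: 0.0529
gripper_force: 42.4
```

```bash
python3 -m pendant '[{"slide":[0,0,-0.05],"twist":[0,0,0]},{"slide":[0,0,0],"twist":[0,0,0]},{"slide":[0,0,0],"twist":[0,0,0]}]'
```

```text
t: 29.7
tcp_pos: [0.6332, -0.0809, 0.274]
ee_rot: [[0.999, -0.037, 0.0], [-0.037, -0.999, 0.0], [0.0, -0.0, -1.0]]
contact_force: [-0.4, 1.0, -1.5]
opening: 0.0528
gripper_force: 42.4
```

```bash
python3 -m pendant '[{"slide":[0,0,-0.02],"twist":[0,0,0]},{"slide":[0,0,0],"twist":[0,0,0]},{"slide":[0,0,0],"twist":[0,0,0]}]'
```

```text
t: 30.0
tcp_pos: [0.6333, -0.0809, 0.2733]
ee_rot: [[0.999, -0.037, 0.001], [-0.037, -0.999, -0.0], [0.001, 0.0, -1.0]]
contact_force: [-0.6, -0.7, 2.4]
opening: 0.0531
gripper_force: 42.5
```

```bash
python3 -m pendant '[{"slide":[0,0,0],"twist":[0,0,0]},{"slide":[0,0,0],"twist":[0,0,0]},{"slide":[0,0,0],"twist":[0,0,0]},{"slide":[0,0,0],"twist":[0,0,0]},{"slide":[0,0,0.1],"twist":[0,0,0]},{"slide":[0,0,0.3],"twist":[0,0,0]},{"slide":[0,0,0.55],"twist":[0,0,0]},{"slide":[0,0,0.55],"twist":[0,0,0]},{"slide":[0,0,0.6],"twist":[0,0,0]},{"slide":[0,0,0.5],"twist":[0,0,0]},{"slide":[-0.38,-0.6,0],"twist":[0,0,0]},{"slide":[-0.38,-0.6,0],"twist":[0,0,0]},{"slide":[-0.38,-0.6,0],"twist":[0,0,0]},{"slide":[-0.38,-0.6,0],"twist":[0,0,0]},{"slide":[-0.38,-0.6,0],"twist":[0,0,0]},{"slide":[-0.38,-0.6,0],"twist":[0,0,0]},{"slide":[-0.38,-0.6,0],"twist":[0,0,0]},{"slide":[-0.38,-0.6,0],"twist":[0,0,0]},{"slide":[-0.38,-0.6,0],"twist":[0,0,0]},{"slide":[0,0,0],"twist":[0,0,0]}]' 1 40
python3 -m pendant '[{"slide":[0,0,0],"twist":[0,0,0]}]'
python3 chk.py 6
python3 - <<'E'
from h import *
c=cam('wrist')
for P in [(.4589,-.3515,.086),(.3879,-.3296,.086)]: print(proj(c,P).round())
a=cv2.imread('pics/v_6.png'); t=cv2.imread('pics/t_6.png'); b=cv2.resize(t[130:240,175:315],(280,220))
cv2.imwrite('pics/m4.png',np.hstack([a,cv2.copyMakeBorder(b,0,164,0,0,0)]))
E
```

```text
t: 32.0
tcp_pos: [0.4603, -0.3538, 0.4032]
ee_rot: [[0.999, -0.042, -0.0], [-0.042, -0.999, -0.001], [-0.0, 0.001, -1.0]]
contact_force: [0.6, -0.2, 0.3]
opening: 0.0853
gripper_force: 0.0
t: 32.1
tcp_pos: [0.462, -0.3511, 0.4032]
ee_rot: [[0.999, -0.039, 0.0], [-0.039, -0.999, 0.0], [0.0, -0.0, -1.0]]
contact_force: [0.5, -0.4, 0.1]
opening: 0.0855
gripper_force: 0.0
[342, 174, 61, 100, 3843] [(469, -327, 263, 145, -8.0)] [(469, -333, 267, 147, -8.0)]
[8, 180, 76, 114, 3245] [(450, 579, 297, 202, 4.6)] [(450, 589, 302, 206, 4.6)]
[116, 184, 55, 100, 3466] [(451, 306, 267, 130, -4.5)] [(451, 312, 271, 132, -4.5)]
[254. 182.]
[235. 248.]
```

View pics/m4.png

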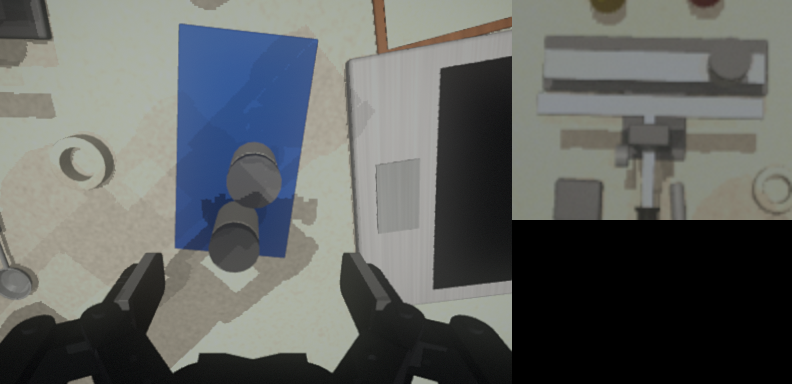

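Jar 1 stands on the ledge. Jar 2 is at (254,181), as predicted.

```bash
python3 -m pendant '[{"slide":[-0.06,-0.01,0],"twist":[0,0,0]},{"slide":[0,0,-0.22],"twist":[0,0,0]},{"slide":[0,0,-0.44],"twist":[0,0,0]},{"slide":[0,0,-0.44],"twist":[0,0,0]},{"slide":[0,0,-0.44],"twist":[0,0,0]},{"slide":[0,0,-0.44],"twist":[0,0,0]},{"slide":[0,0,-0.44],"twist":[0,0,0]},{"slide":[0,0,-0.44],"twist":[0,0,0]},{"slide":[0,0,-0.44],"twist":[0,0,0]},{"slide":[0,0,-0.3],"twist":[0,0,0]},{"slide":[0,0,-0.12],"twist":[0,0,0]},{"slide":[0,0,0],"twist":[0,0,0]},{"slide":[0,0,0],"twist":[0,0,0]}]' 1 40
python3 -m pendant '[{"slide":[0,0,0],"twist":[0,0,0]},{"slide":[0,0,0],"twist":[0,0,0]},{"slide":[0,0,0],"twist":[0,0,0]},{"slide":[0,0,0],"twist":[0,0,0]},{"slide":[0,0,0],"twist":[0,0,0]},{"slide":[0,0,0],"twist":[0,0,0]},{"slide":[0,0,0],"twist":[0,0,0]},{"slide":[0,0,0],"twist":[0,0,0]}]' 0 40
```

```text
t: 33.5
tcp_pos: [0.4594, -0.3513, 0.2175]
ee_rot: [[0.999, -0.037, 0.001], [-0.037, -0.999, -0.001], [0.001, 0.001, -1.0]]
contact_force: [-0.3, 0.6, 0.3]
opening: 0.0854
gripper_force: 0.0
t: 34.3
tcp_pos: [0.4593, -0.3515, 0.2178]
ee_rot: [[0.999, -0.037, 0.001], [-0.037, -0.999, -0.001], [0.001, 0.001, -1.0]]
contact_force: [-0.3, 1.4, 6.2]
opening: 0.053
gripper_force: 42.1
```

```bash
python3 -m pendant '[{"slide":[0,0,0.2],"twist":[0,0,0]},{"slide":[0,0,0.6],"twist":[0,0,0]},{"slide":[0,0,0.6],"twist":[0,0,0]},{"slide":[0,0,0.6],"twist":[0,0,0]},{"slide":[0,0,0.6],"twist":[0,0,0]},{"slide":[0,0,0.6],"twist":[0,0,0]},{"slide":[0,0,0.54],"twist":[0,0,0]},{"slide":[0.16,0.33,0],"twist":[0,0,0]},{"slide":[0.34,0.706,0],"twist":[0,0,0]},{"slide":[0.34,0.706,0],"twist":[0,0,0]},{"slide":[0.34,0.706,0],"twist":[0,0,0]},{"slide":[0.34,0.706,0],"twist":[0,0,0]},{"slide":[0.34,0.706,0],"twist":[0,0,0]},{"slide":[0.34,0.706,0],"twist":[0,0,0]},{"slide":[0.34,0.706,0],"twist":[0,0,0]},{"slide":[0.34,0.706,0],"twist":[0,0,0]},{"slide":[0.34,0.706,0],"twist":[0,0,0]},{"slide":[0.34,0.706,0],"twist":[0,0,0]},{"slide":[0,0,0],"twist":[0,0,0]},{"slide":[0,0,0],"twist":[0,0,0]}]'
python3 chk.py 7
```

```text
t: 36.3
tcp_pos: [0.6372, 0.0188, 0.404]
ee_rot: [[0.999, -0.036, -0.0], [-0.036, -0.999, -0.0], [-0.0, 0.0, -1.0]]
contact_force: [0.1, -1.2, 0.4]
opening: 0.0535
gripper_force: 42.5
[342, 174, 61, 101, 4591] [(469, -327, 263, 145, -7.9)] [(469, -333, 268, 148, -7.9)]
[8, 180, 76, 114, 3248] [(450, 580, 297, 201, 4.8)] [(450, 590, 303, 204, 4.8)]
[116, 184, 55, 100, 3503] [(451, 306, 267, 130, -4.7)] [(451, 312, 272, 133, -4.7)]
```

```bash
python3 -m pendant '[{"slide":[0,0,-0.2],"twist":[0,0,0]},{"slide":[0,0,-0.46],"twist":[0,0,0]},{"slide":[0,0,-0.46],"twist":[0,0,0]},{"slide":[0,0,-0.46],"twist":[0,0,0]},{"slide":[0,0,-0.46],"twist":[0,0,0]},{"slide":[0,0,-0.28],"twist":[0,0,0]},{"slide":[0,0,-0.15],"twist":[0,0,0]},{"slide":[0,0,-0.12],"twist":[0,0,0]},{"slide":[0,0,0],"twist":[0,0,0]},{"slide":[0,0,0],"twist":[0,0,0]},{"slide":[0,0,0],"twist":[0,0,0]}]'
```

```text
t: 37.5
tcp_pos: [0.6373, 0.0181, 0.2752]
ee_rot: [[0.999, -0.037, 0.001], [-0.037, -0.999, -0.0], [0.001, 0.0, -1.0]]
contact_force: [-0.8, 0.8, -0.9]
opening: 0.0529
gripper_force: 42.5
```

```bash
python3 -m pendant '[{"slide":[0,0,-0.05],"twist":[0,0,0]},{"slide":[0,0,0],"twist":[0,0,0]},{"slide":[0,0,0],"twist":[0,0,0]}]'
```

```text
t: 37.8
tcp_pos: [0.6372, 0.0181, 0.272]
ee_rot: [[0.999, -0.037, -0.0], [-0.037, -0.999, 0.0], [-0.0, -0.0, -1.0]]
contact_force: [0.4, -0.2, -0.4]
opening: 0.0529
gripper_force: 42.5
```

```bash
python3 -m pendant '[{"slide":[0,0,-0.02],"twist":[0,0,0]},{"slide":[0,0,0],"twist":[0,0,0]},{"slide":[0,0,0],"twist":[0,0,0]}]'
```

```text
t: 38.1
tcp_pos: [0.6372, 0.0182, 0.2718]
ee_rot: [[0.999, -0.037, 0.001], [-0.037, -0.999, -0.0], [0.001, 0.0, -1.0]]
contact_force: [-2.4, 0.6, 4.9]
opening: 0.0531
gripper_force: 42.9
```

```bash
python3 -m pendant '[{"slide":[0,0,0],"twist":[0,0,0]},{"slide":[0,0,0],"twist":[0,0,0]},{"slide":[0,0,0],"twist":[0,0,0]},{"slide":[0,0,0],"twist":[0,0,0]},{"slide":[0,0,0.1],"twist":[0,0,0]},{"slide":[0,0,0.3],"twist":[0,0,0]},{"slide":[0,0,0.6],"twist":[0,0,0]},{"slide":[0,0,0.6],"twist":[0,0,0]},{"slide":[0,0,0.6],"twist":[0,0,0]},{"slide":[0,0,0.44],"twist":[0,0,0]},{"slide":[-0.498,-0.696,0],"twist":[0,0,0]},{"slide":[-0.498,-0.696,0],"twist":[0,0,0]},{"slide":[-0.498,-0.696,0],"twist":[0,0,0]},{"slide":[-0.498,-0.696,0],"twist":[0,0,0]},{"slide":[-0.498,-0.696,0],"twist":[0,0,0]},{"slide":[-0.498,-0.696,0],"twist":[0,0,0]},{"slide":[-0.498,-0.696,0],"twist":[0,0,0]},{"slide":[-0.498,-0.696,0],"twist":[0,0,0]},{"slide":[-0.498,-0.696,0],"twist":[0,0,0]},{"slide":[-0.498,-0.696,0],"twist":[0,0,0]}]' 1 40
python3 -m pendant '[{"slide":[0,0,0],"twist":[0,0,0]},{"slide":[0,0,0],"twist":[0,0,0]},{"slide":[0,0,0],"twist":[0,0,0]}]'
python3 chk.py 8
python3 - <<'E'
from h import *
c=cam('wrist')
for P in [(.3879,-.3296,.086)]: print(proj(c,P).round())
a=cv2.imread('pics/v_8.png'); t=cv2.imread('pics/t_8.png'); b=cv2.resize(t[130:240,175:315],(280,220))
cv2.imwrite('pics/m5.png',np.hstack([a,cv2.copyMakeBorder(b,0,164,0,0,0)]))
E
```

```text
t: 40.1
tcp_pos: [0.3869, -0.331, 0.4035]
ee_rot: [[0.999, -0.037, 0.001], [-0.037, -0.999, -0.001], [0.001, 0.001, -1.0]]
contact_force: [0.3, -1.3, -0.4]
opening: 0.0854
gripper_force: 0.0
t: 40.4
tcp_pos: [0.3886, -0.3292, 0.4032]
ee_rot: [[0.999, -0.036, 0.0], [-0.036, -0.999, -0.0], [0.0, 0.0, -1.0]]
contact_force: [-0.7, -1.0, 0.3]
opening: 0.0855
gripper_force: 0.0
[355, 166, 61, 98, 4318] [(489, -362, 263, 145, -8.0)] [(490, -368, 268, 148, -8.0)]
[8, 180, 76, 114, 3234] [(450, 579, 297, 201, 4.7)] [(450, 590, 303, 204, 4.7)]
[116, 184, 55, 100, 3475] [(452, 306, 267, 129, -4.6)] [(451, 312, 272, 132, -4.6)]
[253. 179.]
```

View pics/m5.png

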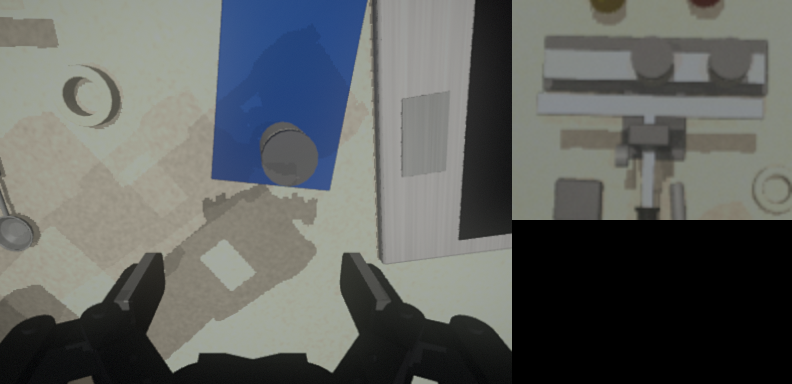

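The board was knocked aside by about (+0.02, −0.035). The jar lid is now at (290,157), so I'll measure it again.

Run:
```python
from h import *
c=cam('wrist'); p=at(c,290,157.5,.086); print(p, (p[:2]-env.observe()['tcp_pos'][:2])/.05, at(c,380,157,.02),at(c,378,60,.02))
```

```text
[ 0.40813282 -0.36556606  0.086     ] [ 0.38594625 -0.7323323 ] [ 0.39025532 -0.4772669   0.02      ] [ 0.49380987 -0.46472284  0.02      ]
```

```bash
python3 -m pendant '[{"slide":[0.193,-0.362,0],"twist":[0,0,0]},{"slide":[0.193,-0.362,0],"twist":[0,0,0]},{"slide":[0,0,0],"twist":[0,0,0]},{"slide":[0,0,-0.22],"twist":[0,0,0]},{"slide":[0,0,-0.44],"twist":[0,0,0]},{"slide":[0,0,-0.44],"twist":[0,0,0]},{"slide":[0,0,-0.44],"twist":[0,0,0]},{"slide":[0,0,-0.44],"twist":[0,0,0]},{"slide":[0,0,-0.44],"twist":[0,0,0]},{"slide":[0,0,-0.44],"twist":[0,0,0]},{"slide":[0,0,-0.44],"twist":[0,0,0]},{"slide":[0,0,-0.3],"twist":[0,0,0]},{"slide":[0,0,-0.1],"twist":[0,0,0]},{"slide":[0,0,0],"twist":[0,0,0]},{"slide":[0,0,0],"twist":[0,0,0]}]' 1 40
python3 -m pendant '[{"slide":[0,0,0],"twist":[0,0,0]},{"slide":[0,0,0],"twist":[0,0,0]},{"slide":[0,0,0],"twist":[0,0,0]},{"slide":[0,0,0],"twist":[0,0,0]},{"slide":[0,0,0],"twist":[0,0,0]},{"slide":[0,0,0],"twist":[0,0,0]},{"slide":[0,0,0],"twist":[0,0,0]},{"slide":[0,0,0],"twist":[0,0,0]}]' 0 40
```

```text
t: 42.0
tcp_pos: [0.4076, -0.3658, 0.2186]
ee_rot: [[0.999, -0.037, 0.001], [-0.037, -0.999, -0.001], [0.001, 0.001, -1.0]]
contact_force: [-0.3, -0.8, -1.0]
opening: 0.0853
gripper_force: 0.0
t: 42.8
tcp_pos: [0.4076, -0.366, 0.2186]
ee_rot: [[0.999, -0.037, 0.001], [-0.037, -0.999, -0.001], [0.001, 0.001, -1.0]]
contact_force: [-0.5, 0.7, 6.3]
opening: 0.0526
gripper_force: 41.3
```

```bash
python3 -m pendant '[{"slide":[0,0,0.2],"twist":[0,0,0]},{"slide":[0,0,0.6],"twist":[0,0,0]},{"slide":[0,0,0.6],"twist":[0,0,0]},{"slide":[0,0,0.6],"twist":[0,0,0]},{"slide":[0,0,0.6],"twist":[0,0,0]},{"slide":[0,0,0.6],"twist":[0,0,0]},{"slide":[0,0,0.5],"twist":[0,0,0]},{"slide":[0.2,0.41,0],"twist":[0,0,0]},{"slide":[0.4,0.83,0],"twist":[0,0,0]},{"slide":[0.4,0.83,0],"twist":[0,0,0]},{"slide":[0.4,0.83,0],"twist":[0,0,0]},{"slide":[0.4,0.83,0],"twist":[0,0,0]},{"slide":[0.4,0.83,0],"twist":[0,0,0]},{"slide":[0.4,0.83,0],"twist":[0,0,0]},{"slide":[0.4,0.83,0],"twist":[0,0,0]},{"slide":[0.4,0.83,0],"twist":[0,0,0]},{"slide":[0.4,0.83,0],"twist":[0,0,0]},{"slide":[0.4,0.83,0],"twist":[0,0,0]},{"slide":[0.4,0.83,0],"twist":[0,0,0]},{"slide":[0.06,0.1,0],"twist":[0,0,0]}]'
python3 -m pendant '[{"slide":[0,0,0],"twist":[0,0,0]},{"slide":[0,0,0],"twist":[0,0,0]}]'
python3 chk.py 9
```

```text
t: 44.8
tcp_pos: [0.6412, 0.1202, 0.4026]
ee_rot: [[0.999, -0.033, -0.0], [-0.033, -0.999, 0.001], [-0.0, -0.001, -1.0]]
contact_force: [-0.8, -0.2, -0.9]
opening: 0.053
gripper_force: 42.5
t: 45.0
tcp_pos: [0.6402, 0.1151, 0.4032]
ee_rot: [[0.999, -0.038, -0.0], [-0.038, -0.999, -0.0], [-0.0, 0.0, -1.0]]
contact_force: [-0.5, -0.0, -1.1]
opening: 0.053
gripper_force: 42.5
[355, 166, 61, 102, 5124] [(489, -362, 263, 145, -8.0)] [(490, -368, 268, 148, -8.0)]
[8, 180, 76, 114, 3242] [(450, 579, 297, 201, 4.4)] [(450, 590, 303, 205, 4.4)]
[116, 184, 22, 98, 977] [(455, 349, 266, 44, -4.5)] [(455, 355, 271, 45, -4.5)]
```

```bash
python3 -m pendant '[{"slide":[0,0,-0.2],"twist":[0,0,0]},{"slide":[0,0,-0.46],"twist":[0,0,0]},{"slide":[0,0,-0.46],"twist":[0,0,0]},{"slide":[0,0,-0.46],"twist":[0,0,0]},{"slide":[0,0,-0.46],"twist":[0,0,0]},{"slide":[0,0,-0.28],"twist":[0,0,0]},{"slide":[0,0,-0.15],"twist":[0,0,0]},{"slide":[0,0,-0.11],"twist":[0,0,0]},{"slide":[0,0,0],"twist":[0,0,0]},{"slide":[0,0,0],"twist":[0,0,0]},{"slide":[0,0,0],"twist":[0,0,0]}]'
python3 -m pendant '[{"slide":[0,0,-0.03],"twist":[0,0,0]},{"slide":[0,0,0],"twist":[0,0,0]},{"slide":[0,0,0],"twist":[0,0,0]}]'
```

```text
t: 46.2
tcp_pos: [0.6406, 0.1159, 0.2748]
ee_rot: [[0.999, -0.037, 0.001], [-0.037, -0.999, -0.0], [0.001, -0.0, -1.0]]
contact_force: [-0.0, -0.6, -0.5]
opening: 0.0527
gripper_force: 42.5
t: 46.5
tcp_pos: [0.6406, 0.116, 0.2728]
ee_rot: [[0.999, -0.037, 0.001], [-0.037, -0.999, 0.0], [0.001, -0.0, -1.0]]
contact_force: [0.2, 0.5, 0.4]
opening: 0.0529
gripper_force: 42.6
```

```bash
python3 -m pendant '[{"slide":[0,0,-0.015],"twist":[0,0,0]},{"slide":[0,0,0],"twist":[0,0,0]},{"slide":[0,0,0],"twist":[0,0,0]}]'
```

```text
t: 46.8
tcp_pos: [0.6406, 0.116, 0.2727]
ee_rot: [[0.999, -0.037, 0.002], [-0.037, -0.999, -0.0], [0.002, -0.0, -1.0]]
contact_force: [-1.2, 0.2, 4.8]
opening: 0.0531
gripper_force: 42.7
```

```bash
python3 -m pendant '[{"slide":[0,0,0],"twist":[0,0,0]},{"slide":[0,0,0],"twist":[0,0,0]},{"slide":[0,0,0],"twist":[0,0,0]},{"slide":[0,0,0],"twist":[0,0,0]},{"slide":[0,0,0.1],"twist":[0,0,0]},{"slide":[0,0,0.3],"twist":[0,0,0]},{"slide":[0,0,0.6],"twist":[0,0,0]},{"slide":[0,0,0.6],"twist":[0,0,0]},{"slide":[0,0,0.6],"twist":[0,0,0]},{"slide":[0,0,0.44],"twist":[0,0,0]},{"slide":[-0.257,-0.653,0],"twist":[0,0,0]},{"slide":[-0.257,-0.653,0],"twist":[0,0,0]},{"slide":[-0.257,-0.653,0],"twist":[0,0,0]},{"slide":[0,0,0],"twist":[0,0,0]},{"slide":[0,0,0],"twist":[0,0,0]}]' 1 40
python3 chk.py 10
python3 - <<'E'
from h import *
c=cam('wrist'); print(env.observe()['tcp_pos'])
for P in [(.6406,.116,.14),(.637,.018,.14),(.6333,-.081,.14),(.572,.0205,.154)]: print(proj(c,P).round())
a=cv2.imread('pics/v_10.png'); t=cv2.imread('pics/t_10.png'); b=cv2.resize(t[100:300,100:320],(286,260))
cv2.imwrite('pics/m6.png',np.hstack([a,cv2.copyMakeBorder(b,0,124,0,0,0)]))
E
```

```text
t: 48.3
tcp_pos: [0.6019, 0.0175, 0.4043]
ee_rot: [[0.999, -0.038, 0.001], [-0.038, -0.999, 0.0], [0.001, -0.0, -1.0]]
contact_force: [0.4, -0.2, -0.5]
opening: 0.086
gripper_force: 0.0
[355, 166, 61, 102, 5125] [(489, -362, 263, 146, -8.0)] [(490, -368, 268, 148, -8.0)]
[8, 180, 76, 114, 3228] [(450, 579, 297, 201, 4.8)] [(450, 590, 303, 205, 4.8)]
[116, 184, 55, 100, 3512] [(452, 306, 267, 131, -4.8)] [(451, 312, 272, 133, -4.8)]
[0.60214774 0.01862768 0.4039218 ]
[122. 154.]
[251. 154.]
[381. 154.]
[251. 239.]
```

View pics/m6.png

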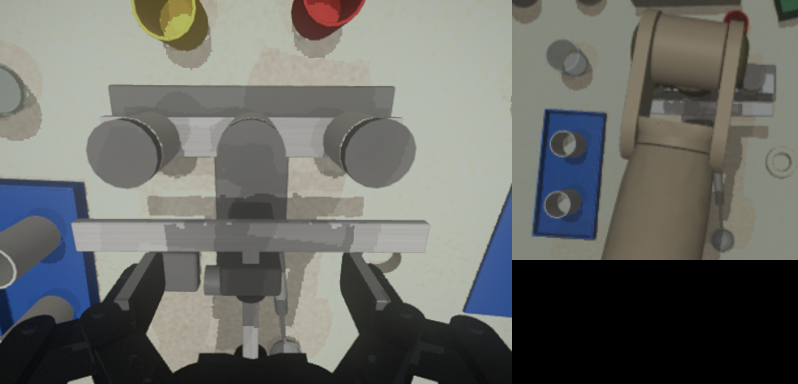

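All three jars stand on the ledge at (125,154), (251,153) and (378,153), within 3 px of where they should be. Both cups are upright in the tray. Now the knob.

```bash
python3 -m pendant '[{"slide":[-0.695,0.03,0],"twist":[0,0,0]},{"slide":[-0.695,0.03,0],"twist":[0,0,0]},{"slide":[-0.695,0.03,0],"twist":[0,0,0]},{"slide":[-0.695,0.03,0],"twist":[0,0,0]},{"slide":[-0.7,0.025,0],"twist":[0,0,0]},{"slide":[0,0,0],"twist":[0,0,0]},{"slide":[0,0,0],"twist":[0,0,0]}]' 1 40
python3 - <<'E'
from h import *
c=cam('wrist'); s=env.observe(); print(s['tcp_pos']); im=snap('wrist','w9')
print(proj(c,(.428,.0258,.149)))
cv2.imwrite('pics/w9c.png',cv2.resize(im[90:290,150:350,::-1],None,fx=2.5,fy=2.5))
E
```

```text
t: 49.1
tcp_pos: [0.4281, 0.0258, 0.4042]
ee_rot: [[0.999, -0.036, 0.001], [-0.036, -0.999, -0.0], [0.001, 0.0, -1.0]]
contact_force: [0.1, -0.3, -0.2]
opening: 0.0853
gripper_force: 0.0
[0.42806878 0.02583179 0.40424374]
[251.94547449 201.20584829]
```

View pics/w9c.png

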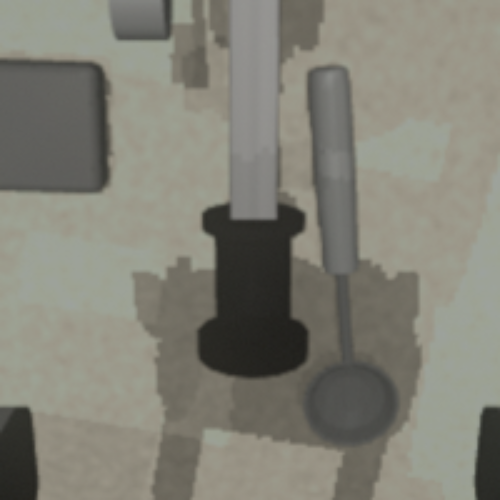

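The knob waist is centred at about (254,278) in the crop, which is (251,201) in the full picture and directly under the grasp point. I'll descend and grip.

```bash
python3 -m pendant '[{"slide":[0,0,-0.25],"twist":[0,0,0]},{"slide":[0,0,-0.25],"twist":[0,0,0]},{"slide":[0,0,-0.25],"twist":[0,0,0]},{"slide":[0,0,-0.25],"twist":[0,0,0]},{"slide":[0,0,-0.25],"twist":[0,0,0]},{"slide":[0,0,-0.25],"twist":[0,0,0]},{"slide":[0,0,-0.25],"twist":[0,0,0]},{"slide":[0,0,-0.25],"twist":[0,0,0]},{"slide":[0,0,0],"twist":[0,0,0]}]' 1 40
python3 -m pendant '[{"slide":[0,0,0],"twist":[0,0,0]},{"slide":[0,0,0],"twist":[0,0,0]},{"slide":[0,0,0],"twist":[0,0,0]},{"slide":[0,0,0],"twist":[0,0,0]},{"slide":[0,0,0],"twist":[0,0,0]},{"slide":[0,0,0],"twist":[0,0,0]},{"slide":[0,0,0],"twist":[0,0,0]},{"slide":[0,0,0],"twist":[0,0,0]},{"slide":[0,0,0],"twist":[0,0,0]},{"slide":[0,0,0],"twist":[0,0,0]}]' 0 40
```

```text
t: 50.05
tcp_pos: [0.4289, 0.0253, 0.3023]
ee_rot: [[0.999, -0.037, -0.003], [-0.037, -0.999, 0.001], [-0.003, -0.001, -1.0]]
contact_force: [1.1, -0.3, 0.3]
opening: 0.0853
gripper_force: 0.0
t: 51.05
tcp_pos: [0.428, 0.0261, 0.3043]
ee_rot: [[0.999, -0.038, 0.002], [-0.038, -0.999, 0.003], [0.001, -0.003, -1.0]]
contact_force: [0.0, 11.2, 5.2]
opening: 0.0227
gripper_force: 39.0
```

```bash
python3 -m pendant '[{"slide":[0.12,-0.0043,0],"twist":[0,0,0]},{"slide":[0.12,-0.0043,0],"twist":[0,0,0]},{"slide":[0.12,-0.0043,0],"twist":[0,0,0]},{"slide":[0.12,-0.0043,0],"twist":[0,0,0]},{"slide":[0.12,-0.0043,0],"twist":[0,0,0]},{"slide":[0.12,-0.0043,0],"twist":[0,0,0]},{"slide":[0.12,-0.0043,0],"twist":[0,0,0]},{"slide":[0.12,-0.0043,0],"twist":[0,0,0]},{"slide":[0.12,-0.0043,0],"twist":[0,0,0]},{"slide":[0.12,-0.0043,0],"twist":[0,0,0]},{"slide":[0.11,-0.0043,0],"twist":[0,0,0]},{"slide":[0,0,0],"twist":[0,0,0]},{"slide":[0,0,0],"twist":[0,0,0]},{"slide":[0,0,0],"twist":[0,0,0]}]'
```

```text
t: 52.45
tcp_pos: [0.4932, 0.0236, 0.3043]
ee_rot: [[0.999, -0.037, 0.0], [-0.037, -0.999, 0.002], [0.0, -0.002, -1.0]]
contact_force: [-3.0, 7.6, 7.2]
opening: 0.0226
gripper_force: 39.6
```

```bash
python3 -m pendant '[{"slide":[0.02,0,0],"twist":[0,0,0]},{"slide":[0,0,0],"twist":[0,0,0]},{"slide":[0,0,0],"twist":[0,0,0]}]'
python3 -m pendant '[{"slide":[0,0,0],"twist":[0,0,0]},{"slide":[0,0,0],"twist":[0,0,0]},{"slide":[0,0,0],"twist":[0,0,0]},{"slide":[0,0,0],"twist":[0,0,0]},{"slide":[0,0,0],"twist":[0,0,0]},{"slide":[0,0,0],"twist":[0,0,0]},{"slide":[0,0,0.2],"twist":[0,0,0]},{"slide":[0,0,0.45],"twist":[0,0,0]},{"slide":[0,0,0.45],"twist":[0,0,0]},{"slide":[0,0,0.45],"twist":[0,0,0]},{"slide":[0,0,0.45],"twist":[0,0,0]},{"slide":[-0.2,-0.8,0],"twist":[0,0,0]},{"slide":[-0.2,-0.8,0],"twist":[0,0,0]},{"slide":[-0.2,-0.8,0],"twist":[0,0,0]},{"slide":[-0.2,-0.8,0],"twist":[0,0,0]},{"slide":[-0.2,-0.8,0],"twist":[0,0,0]},{"slide":[-0.2,-0.8,0],"twist":[0,0,0]},{"slide":[-0.2,-0.8,0],"twist":[0,0,0]},{"slide":[0,0,0],"twist":[0,0,0]},{"slide":[0,0,0],"twist":[0,0,0]}]' 1 40
python3 - <<'E'
from h import *
t=snap('top','tf')[:,:,::-1]; s=snap('scene','sf')[:,:,::-1]; c=cam('top')
for P in [(.637,.018,.154),(.642,.157,.154),(.632,-.122,.154)]: print(proj(c,P).round(1))
x=cv2.resize(t[90:300,95:325],(460,420)); y=s[100:310,150:490]
cv2.imwrite('pics/m7.png',np.hstack([x,cv2.copyMakeBorder(y,0,210,0,0,0)]))
E
```

```text
t: 52.75
tcp_pos: [0.4936, 0.0236, 0.3043]
ee_rot: [[0.999, -0.037, -0.002], [-0.037, -0.999, 0.002], [-0.002, -0.002, -1.0]]
contact_force: [-7.0, 6.4, 9.2]
opening: 0.0224
gripper_force: 39.9
t: 54.75
tcp_pos: [0.4242, -0.2577, 0.4041]
ee_rot: [[0.999, -0.039, 0.0], [-0.039, -0.999, 0.0], [0.0, -0.0, -1.0]]
contact_force: [-0.4, 1.4, 0.4]
opening: 0.0856
gripper_force: 0.0
[244.5 156.7]
[188.5 155.8]
[301.2 157.7]
```

View pics/m7.png

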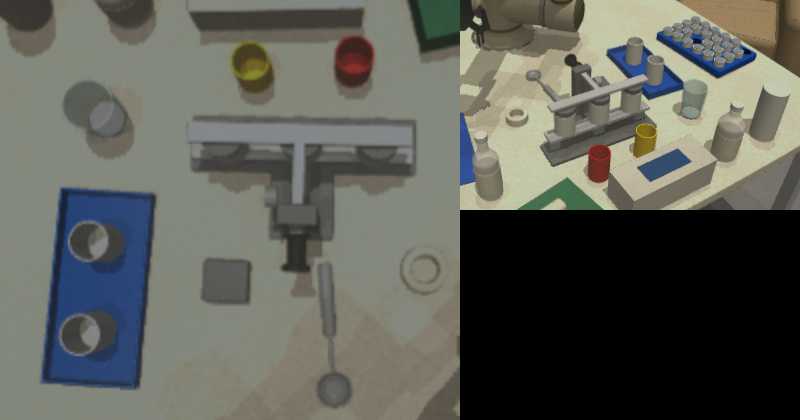

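The bar is back over the three jars: its centre in the crop is about (299,133), as expected for home. Both cups are upright in the tray and the other objects look undisturbed.

```bash
python3 -c "
from workcell import env
print(env.hand_in())"
```

```text
the job is handed in; nothing more can be done
None
```

The changeover is done and handed in after about 55 s of robot time: two used cups stand in the return tray, three fresh jars stand centred on the ledge, and the knob is fully home with the bar over the jars. The supply board was knocked aside during the run, so I re-measured before picking the last jar.

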